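# Seat the guide rod in the deep bore of the bearing block

## Task

Take the long steel rod from its V rest by its front half, start its tapered nose partway (about 5 to 6 cm) into the bore of the bearing block, and let go. Then take hold further back, near the collar, slide it on until it meets the hidden sprung buffer at the bottom of the bore, press it home with about 10 newtons for a second, and let go, leaving it in the bore. Be gentle: never jam the rod or ram the buffer solid, and do not disturb the tape roll and the angle clip lying round about.

Things in the scene. Friction and masses are not known exactly. Their poses are not given: they have to be found in the camera images.
- rod: Plain steel rod, 220 mm long, 14 mm diameter, 0.11 to 0.23 kg. Origin at the middle of its length on its axis; its x axis runs along the rod towards the nose. The last 10 mm at the nose taper to 6 mm diameter; the last 10 mm at the tail (-x) is a dark collar of 20 mm diameter. At the start it lies level in the V rest with its axis 56 mm above the bench.
- rod_nose (a point): Foremost point of the rod's nose, on its axis, 110 mm from the rod's origin; axes as the rod's.
- block: Aluminium bearing block bolted to the bench, 170 mm long, 60 mm wide, top 80 mm above the bench, on a steel base plate 200 x 100 x 10 mm, with a dark end cap on the closed end. Origin on the bench under the block's middle; its x axis points along the bore, from the mouth inwards. Inside, a sprung buffer pad closes the bore: its face stands 100 to 136 mm in from the mouth, at another depth each time, and cannot be seen; it must be felt.
- bore_mouth (a point): Centre of the bore's mouth, in the block's end face, 85 mm from the block's middle and 56 mm above the bench. The bore is level, 16 mm in diameter (2 mm more than the rod) with a 2 mm chamfer; x points into the bore. A rod left partway in droops at its tail by some millimetres.
- buffer (a joint): How far the buffer pad is pressed in, m: 0 = free, grows as the rod presses it. It resists with 5 N from the first touch and 1 N more for each mm (10 N at 0.005), goes solid at 0.014 (19 N), is oil-damped (about 2 N more at 10 mm/s), and pushes the rod slowly back out by as much when let go.
- rest: Fixed rest on the bench: base plate 170 x 70 x 8 mm and two aluminium V posts, 12 mm thick, 140 mm apart, centred 70 mm either side of the rest's middle; the V cheeks are 36 mm across and reach 61 mm high. The rod lies in it with its middle over the rest's middle and may be gripped between the posts. Origin on the bench under its middle; x axis along the rod.
- tape: Roll of green tape lying flat, 80 mm diameter, 18 mm high; a bystander. Origin at the centre of its underside.
- clip: Drilled aluminium angle clip, 75 x 25 x 20 mm; a bystander. Origin at the centre of its underside.

How it is judged:
By the outcome, as a careful person would: the job done as asked, in the order asked, and still so for the second after the job is handed in, with the robot touching nothing.
It also fails if it takes over 64 s, if anything falls off the work surface, if the arm or the gripper's body presses on something with over 40 N, if the wrist force passes 120 N, or if a joint passes its speed limit or range.

## Robot

A 6-joint arm with a two-finger parallel gripper is mounted at the origin on the work surface; the furniture and walls round the work are solid. World frame = base frame: x ahead of the robot, y to its left, z up, the work surface at z = 0. Lengths are in mm, angles in rad, forces in N, time in s.
With the tool pointing down it reaches from about 275 to 1000 mm from the base axis. Payload 8.4 kg.
Tool frame: the origin (TCP) lies on the centre line of the jaws, within the pads' length; the fingertips stand 22 mm ahead of it and the grasp point (between the pads) lies 3 mm ahead of it; z points along the fingers, y is the direction in which the jaws open and shut (so a half turn about z gives the same grasp; the last joint's range is limited). The gripper opens to 85 mm and grips with 20 to 120 N. Pads are 22 mm wide; open, the fingers measure 114 mm over their backs; the gripper's body (76 mm by 85 mm) begins 54 mm behind the grasp point. The pads swing forward as they close: fully open they stand 13 mm farther back than shut.
Start: joints at [1.139, 0.353, 1.633, -0, 1.155, -0.002], TCP at [260.43, 568.159, 253.281] pointing down, gripper open.
Joint ranges: [-2.63, 2.63], [-0.92, 2.1], [0.06, 2.66], [-1.3, 4.44], [0, 2.69], [-3.02, 3.02]. Speed limits (rad/s): [2.22, 2.22, 2.79, 3.14, 3.14, 3.14].

## Interface

Orientations are given as [roll, pitch, yaw] about the fixed x, y, z axes, in that order (R = Rz(yaw) Ry(pitch) Rx(roll)).
In Python, from rig import r gives the robot as it stands.
- The arm moves only by the tool carry_out, never from a script. Its argument "rows" is text: rows parted by semicolons, each of 5 numbers parted by spaces: the opening, from 0 (shut) to 1 (fully open), then the shift along the tool's x, y, z in units of 30 mm (1.0 is 30 mm), then the turn about the tool's z in units of 8 degrees (1.0 is 8 degrees). A call has 1 to 12 rows; each row shifts and turns the commanded pose from where the row before left it, along the tool's axes as they then stand; what a row does not reach is not made up. A row lasts 1/8 s, in which the tool goes at most 62.5 mm and 10.7 degrees, less where a joint would pass 70% of its speed; a pose out of reach is approached as far as the arm can. A call is refused whole if a number of a shift passes 1 or a number of a turn 1, either way. A call with a gripper value outside its range is refused whole. The fingers move at their own pace and stop on an object; "newtons" is the grip in N (left out, the last holds). Time passes only in rows, so rows that do not move let the fingers close. It gives the time, the measured TCP pose, the force and the opening at its end, in the units of the state.
- r.sense(): the state, without advancing time (a new reading comes with each control period).
- r.grab_frame(name): name is "side" or "top"; returns the picture (400x640x3 uint8, blue, green, red); there is no depth.
- r.get_calibration(name): a dict with "intrinsics" (3x3 intrinsics, pixels), "position" and "rotation" of the camera in the world. Camera axes: x right, y up, looking along -z (the intrinsics and any distortion apply to the point x, -y, -z); pixel columns grow to the right and rows downward; lengths in mm; the calibration is good to about 2 mm. A picture is of the moment at which its call begins. get_calibration takes no time and is no camera call.
- r.sign_off(): hands the job in, once; it reports no verdict.
The state is a dict: "clock": time; "qpos": joint angles; "qvel": joint speeds; "joint_efforts": joint torques, N m; "eef_pos": TCP position; "tcp_rot": TCP orientation; "contact_force": force on the tool from outside, world axes, zero at the start; "wrist_torque": the same for the moment, N m; "opening": opening from 0.0 (shut) to 1.0 (fully open).
Only numpy, scipy, OpenCV 4.12 (cv2) and the standard library are available. Lean on these libraries where they do the work, as an engineer would, in place of code of your own. Each camera call takes 0.05 s, during which the arm holds its last target.

## Working session

There is one attempt and no reset: what is moved stays moved. The work goes in short steps, Python scripts to look and compute and a tool call to move; the robot and the scene stay as the last step left them, time stands still between calls to the robot, and variables do not carry over. Pictures are saved under pics/ and viewed, and the job is handed in when it is done.

Besides the shell and the picture viewer there is one more tool, called after "Emit:" as name(argument=value, ...), one argument or row to a line, values as JSON. carry_out: Moves the arm, as the interface text tells. Its arguments: {"type":"object","properties":{"rows":{"type":"string"},"newtons":{"type":"number"}},"required":["rows"]}

```bash
ls; mkdir -p pics
python3 - <<'E'
from rig import r
import cv2
print(r.sense())
for n in("side","top"):
    cv2.imwrite(f"pics/{n}0.png",r.grab_frame(n)); print(n,r.get_calibration(n))
E
```

```text
pics
{'clock': 0.0, 'qpos': array([ 1.13860692e+00,  3.53659964e-01,  1.63412050e+00,  3.08614409e-05,
        1.15521538e+00, -2.41702763e-03]), 'qvel': array([ 7.73853764e-04,  1.28265422e-03,  5.79612037e-05, -1.25684458e-04,
        4.18024415e-04, -1.43726897e-03]), 'joint_efforts': array([ 6.37152662e-04, -6.05251265e+01, -3.42071307e+01, -5.09823531e-05,
        9.66080348e-03, -3.88667206e-05]), 'eef_pos': array([260.23073798, 567.75978609, 252.56011936]), 'tcp_rot': array([-3.14018953e+00, -3.16085365e-05,  2.71180778e+00]), 'contact_force': array([ 0.07178025,  0.68261951, -0.48194782]), 'wrist_torque': array([-0.00344027,  0.03441663, -0.04572086]), 'opening': 1.0002048833413342}
side {'intrinsics': array([[446.73753462,   0.        , 321.93132654],
       [  0.        , 446.73753462, 197.79831393],
       [  0.        ,   0.        ,   1.        ]]), 'position': array([ -45.42228127, -819.57229669,  574.69680931]), 'rotation': array([ 1.09633355,  0.02105077, -0.61983935])}
top {'intrinsics': array([[366.09924318,   0.        , 319.30466702],
       [  0.        , 366.09924318, 200.22655988],
       [  0.        ,   0.        ,   1.        ]]), 'position': array([411.69145805,   4.88057005, 919.45291685]), 'rotation': array([ 0.14574249,  0.0140514 , -1.56615363])}
```

View pics/top0.png

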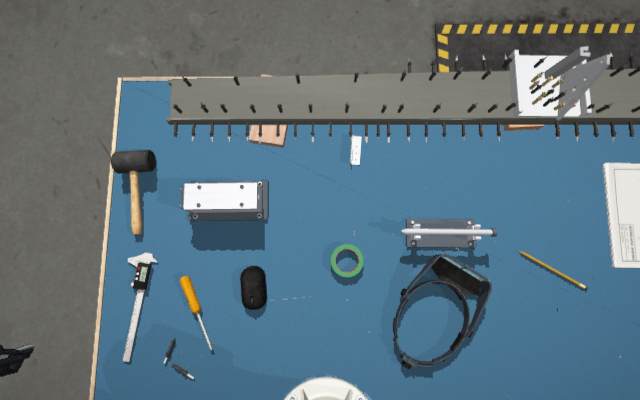

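View pics/side0.png

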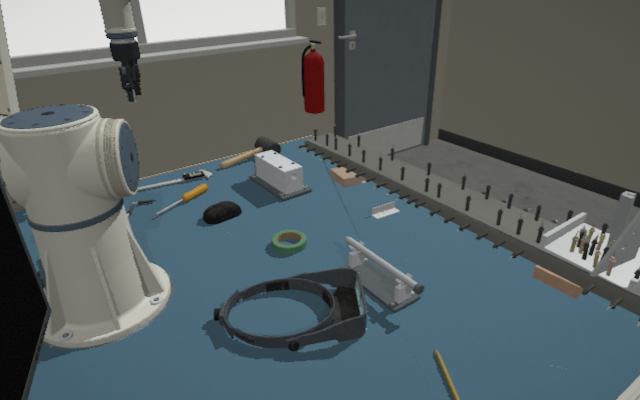

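Run:
```python
import cv2
t=cv2.imread("pics/top0.png");s=cv2.imread("pics/side0.png")
a=cv2.resize(t[165:235,165:285],None,fx=6,fy=6,interpolation=cv2.INTER_CUBIC)
b=cv2.resize(t[205:265,390:510],None,fx=6,fy=6,interpolation=cv2.INTER_CUBIC)
cv2.imwrite("pics/c1.png",a);cv2.imwrite("pics/c2.png",b)
cv2.imwrite("pics/c3.png",cv2.resize(s[140:310,230:430],None,fx=3.5,fy=3.5,interpolation=cv2.INTER_CUBIC))
```

```text
(no output)
```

View pics/c1.png

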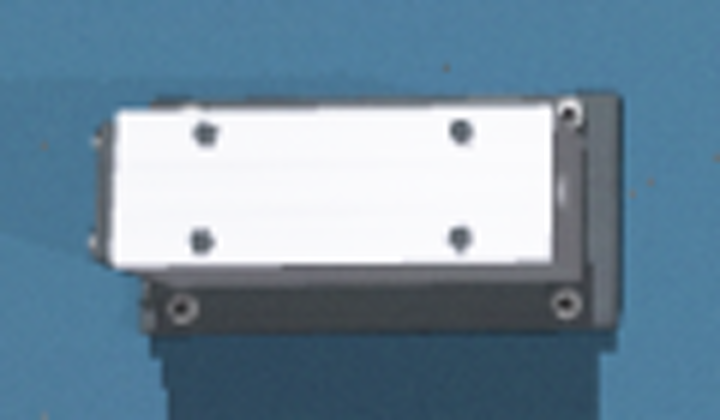

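View pics/c2.png

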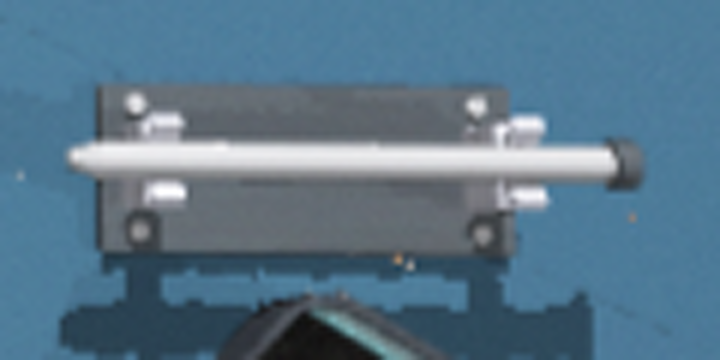

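View pics/c3.png

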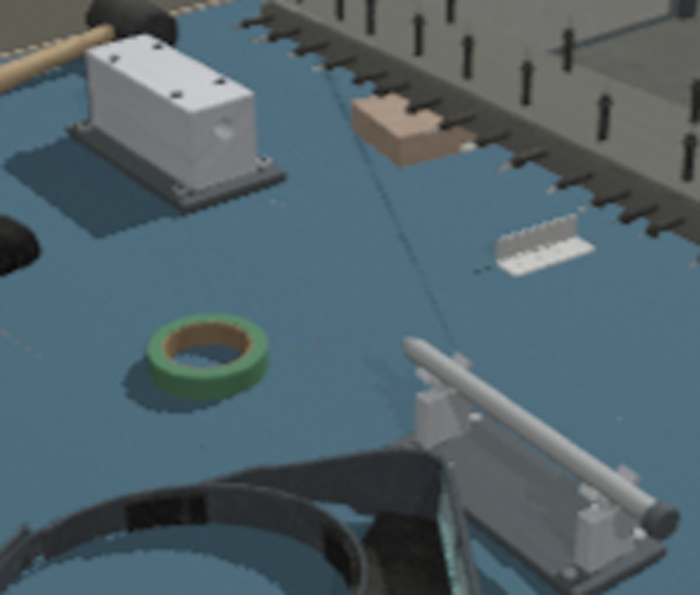

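```bash
cat > h.py <<'E'
from rig import r
import cv2, numpy as np
from scipy.spatial.transform import Rotation as R
def cal(n):
    c=r.get_calibration(n); return c['intrinsics'],np.array(c['position']),R.from_euler('xyz',c['rotation']).as_matrix()
def ray(n,u,v):
    K,p,M=cal(n); d=np.linalg.inv(K)@[u,v,1]; return p,M@(d*[1,-1,-1])
def onz(n,u,v,z):
    p,d=ray(n,u,v); return p+d*(z-p[2])/d[2]
def proj(n,P):
    K,p,M=cal(n); q=(M.T@(np.asarray(P,float)-p))*[1,-1,-1]; q=K@q; return q[:2]/q[2]
def crop(u,v,s,o): return (u+.5)/s-.5+o[0],(v+.5)/s-.5+o[1]
E
python3 - <<'E'
from h import *
np.set_printoptions(precision=1,suppress=True)
c1=lambda u,v:crop(u,v,6,(165,165)); c2=lambda u,v:crop(u,v,6,(390,205)); c3=lambda u,v:crop(u,v,3.5,(230,140))
P=[onz('top',*c1(*q),80) for q in [(114,110),(553,104),(553,264),(113,268)]]
print(*P)
print('center',sum(P)/4)
for a,b in((1,0),(2,3)): d=P[b]-P[a]; print(np.linalg.norm(d),np.degrees(np.arctan2(d[1],d[0])))
print('mouth top',(P[1]+P[2])/2)
Q=[onz('top',*c1(*q),10) for q in [(620,94),(616,329),(145,329)]]; print('plate',*Q)
print('mouth side',[onz('side',*c3(224,128),56)])
m=(P[1]+P[2])/2;m[2]=56;print('proj',proj('side',m),c3(224,128))
print('rod: nose',onz('top',*c2(66,157),56),onz('side',*c3(405,342),56),'a',onz('top',*c2(200,158),56),'b',onz('top',*c2(600,163.5),56),'tail',onz('top',*c2(642,164),56))
print('tape',onz('top',347,261,10),'clip',onz('top',355,150,5))
print('goggles',onz('top',440,262,40))
E
```

```text
[575.1 335.9  80. ] [577.8 163.9  80. ] [514.9 162.   80. ] [512.9 332.7  80. ]
center [545.2 248.6  80. ]
172.06738878734745 90.9019532021986
170.64646915080743 90.69003217409364
mouth top [546.4 163.   80. ]
plate [596.  148.9  10. ] [496.4 148.   10. ] [495.7 345.1  10. ]
mouth side [array([546.8, 166.2,  56. ])]
proj [294.1 176.6] (293.6428571428571, 176.21428571428572)
rod: nose [ 466.4 -173.6   56. ] [ 463.7 -174.6   56. ] a [ 466.3 -225.8   56. ] b [ 464.7 -381.1   56. ] tail [ 464.6 -397.3   56. ]
tape [394.9 -50.2  10. ] clip [676.7 -72.9   5. ]
goggles [ 394.2 -267.6   40. ]
```

Run:
```python
from h import *
np.set_printoptions(precision=2,suppress=True)
g=cv2.cvtColor(cv2.imread("pics/top0.png"),cv2.COLOR_BGR2GRAY).astype(float)
g=cv2.resize(g,None,fx=1,fy=1)
def edge(u,v0,v1,sign):
    col=np.array([cv2.getRectSubPix(g.astype(np.float32),(1,1),(float(u),float(v)))[0,0] for v in np.arange(v0,v1,.25)])
    d=np.diff(col)*sign; d=np.clip(d,0,None); k=d.argmax(); s=slice(max(0,k-4),k+5)
    return v0+.25*((np.arange(len(d))[s]*d[s]).sum()/d[s].sum()+.5)
# block long edges z=80 
for nm,us,lo,hi,z in(("block",range(188,254,3),(179,187),(204,213),80),("rod",range(420,472,2),(226,231.),(232,238.),56)):
    A=[];B=[]
    for u in us:
        A.append(onz('top',u,edge(u,*lo,1),z)); B.append(onz('top',u,edge(u,*hi,-1),z))
    for L in(A,B):
        L=np.array(L); k=np.polyfit(L[:,1],L[:,0],1); res=L[:,0]-np.polyval(k,L[:,1]); k=np.polyfit(L[abs(res)<1.5][:,1],L[abs(res)<1.5][:,0],1)
        y=163 if nm=="block" else -285
        print(nm,'angle',90-np.degrees(np.arctan(k[0])),'x at',y,np.polyval(k,y),'std',res.std())
print(onz('top',443,254,50),onz('top',443,254,80))
```

```text
block angle 90.47697422513336 x at 163 577.3734975442604 std 0.16719372201396962
block angle 90.66053749958115 x at 163 515.9178403955706 std 0.3432088006438189
rod angle 89.79498573626189 x at -285 472.5578953556169 std 0.0954897334174417
rod angle 89.4480164341156 x at -285 462.0791871462328 std 2.120988888547878
[ 412.89 -272.24   50.  ] [ 412.85 -262.68   80.  ]
```

Emit:
carry_out(
  rows="0.45 0 0 0 1;0.45 0 0 0 1;0.45 0 0 0 1;0.45 0 0 0 1;0.45 0 0 0 1;0.45 0 0 0 1;0.45 0 0 0 1;0.45 0 0 0 1;0.45 0 0 0 0.2;0.45 0 0 0 0",
)

```text
clock: 1.35
eef_pos: [260.4, 568.1, 253.1]
tcp_rot: [-3.141, 0.0, 1.569]
contact_force: [-0.5, 0.3, -0.1]
opening: 0.452
```

Emit:
carry_out(
  rows="0.45 -1 0.25 0 0;0.45 -1 0.25 0 0;0.45 -1 0.25 0 0;0.45 -1 0.25 0 0;0.45 -1 0.25 0 0;0.45 -1 0.25 0 0;0.45 -1 0.25 0 0;0.45 -1 0.25 0 0;0.45 -1 0.25 0 0;0.45 -1 0.25 0 0;0.45 -1 0.25 0 0;0.45 -1 0.25 0 0",
)

```text
clock: 2.85
eef_pos: [349.2, 206.9, 253.4]
tcp_rot: [3.141, -0.0, 1.569]
contact_force: [0.3, 0.5, -1.0]
opening: 0.449
```

Emit:
carry_out(
  rows="0.45 -1 0.25 0 0;0.45 -1 0.25 0 0;0.45 -1 0.25 0 0;0.45 -1 0.25 0 0;0.45 -1 0.25 0 0;0.45 -1 0.25 0 0;0.45 -1 0.25 0 0;0.45 -1 0.25 0 0;0.45 -1 0.25 0 0;0.45 -1 0.25 0 0;0.45 -1 0.25 0 0;0.45 -1 0.25 0 0",
)

```text
clock: 4.35
eef_pos: [437.8, -153.6, 253.4]
tcp_rot: [3.141, 0.0, 1.569]
contact_force: [-0.4, -0.4, -0.3]
opening: 0.449
```

Emit:
carry_out(
  rows="0.45 -1 0.25 0 0;0.45 -1 0.25 0 0;0.45 -1 0.25 0 0;0.45 -0.4 0.1 1 0;0.45 0 0 1 0;0.45 0 0 1 0;0.45 0 0 0 0",
)

```text
clock: 5.22
eef_pos: [461.3, -253.9, 161.5]
tcp_rot: [-3.138, -0.002, 1.569]
contact_force: [0.5, -0.5, -1.0]
opening: 0.449
```

Run:
```python
from h import *
s=r.grab_frame('side');t=r.grab_frame('top')
a=cv2.resize(s[170:310,280:440],None,fx=4,fy=4,interpolation=cv2.INTER_CUBIC)
b=cv2.resize(t[150:270,390:510],None,fx=4.5,fy=4.5,interpolation=cv2.INTER_CUBIC)
cv2.imwrite("pics/d1.png",a);cv2.imwrite("pics/d2.png",b)
```

```text
(no output)
```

View pics/d1.png

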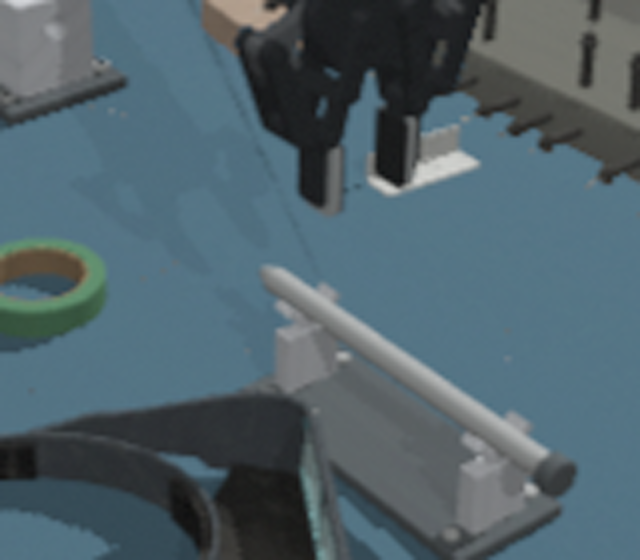

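View pics/d2.png

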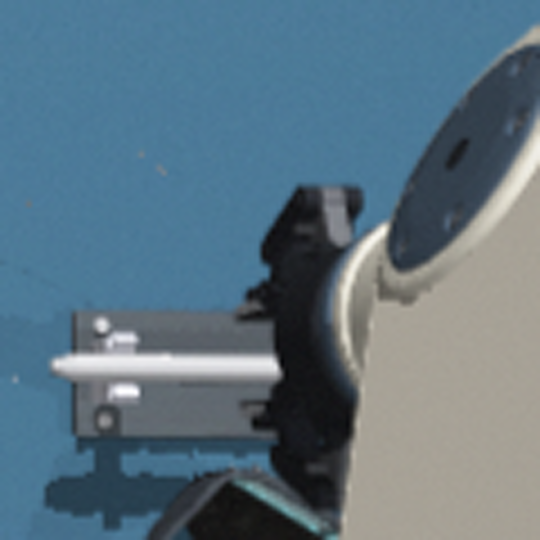

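Emit:
carry_out(
  rows="0.45 0 0.15 0.8 0;0.45 0 0 0.8 0;0.45 0 0 0.6 0;0.45 0 0 0.5 0;0.45 0 0 0.4 0;0.45 0 0 0.3 0;0.45 0 0 0 0;0.45 0 0 0 0",
)

```text
clock: 6.32
eef_pos: [467.5, -254.8, 61.6]
tcp_rot: [3.141, 0.0, 1.567]
contact_force: [-0.5, 1.2, -0.9]
opening: 0.447
```

Emit:
carry_out(
  rows="0.24 0 0 0.07 0;0.24 0 0 0 0;0.24 0 0 0 0;0.24 0 0 0 0",
  newtons=25,
)

```text
clock: 6.82
eef_pos: [467.2, -254.7, 59.3]
tcp_rot: [3.141, 0.0, 1.567]
contact_force: [0.0, -0.4, -0.2]
opening: 0.239
```

Run:
```python
from h import *
print(r.sense())
s=r.grab_frame('side')
a=cv2.resize(s[200:310,310:440],None,fx=5,fy=5,interpolation=cv2.INTER_CUBIC)
cv2.imwrite("pics/e1.png",a)
```

```text
{'clock': 6.825, 'qpos': array([-5.01869776e-01,  4.79380830e-01,  1.97090955e+00,  1.56302229e-05,
        6.91178943e-01, -4.97952644e-01]), 'qvel': array([-0.00034597,  0.00191834,  0.00125673,  0.00061293,  0.00161719,
        0.00111451]), 'joint_efforts': array([ 2.87136309e-04, -5.66272759e+01, -2.15743214e+01,  1.36030690e-04,
        9.12838314e-04, -8.46524540e-05]), 'eef_pos': array([ 467.23455432, -254.67227908,   59.25116798]), 'tcp_rot': array([3.14147954e+00, 5.01493730e-05, 1.56686715e+00]), 'contact_force': array([ 0.0109179 , -0.44575387, -0.2478582 ]), 'wrist_torque': array([-0.03127624,  0.06025063, -0.00565145]), 'opening': 0.2387870463851036}
```

View pics/e1.png

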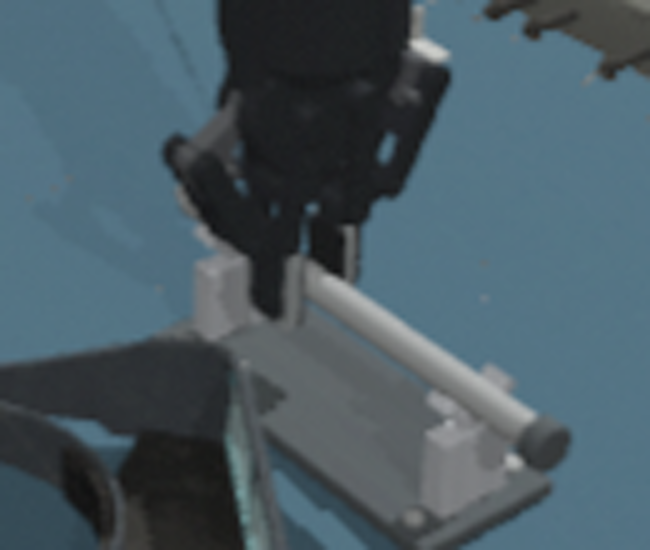

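Emit:
carry_out(
  rows="0.2 0 -0.03 0 0;0.2 0 0 0 0;0.17 0 0 0 0;0.17 0 0 0 0",
)

```text
clock: 7.38
eef_pos: [464.6, -254.3, 58.9]
tcp_rot: [-3.138, -0.001, 1.567]
contact_force: [-7.3, -1.3, 3.6]
opening: 0.169
```

Emit:
carry_out(
  rows="0.16 0 0 0 0;0.15 0 0 0 0;0.15 0 0 0 0",
)

```text
clock: 7.75
eef_pos: [464.3, -254.3, 58.9]
tcp_rot: [-3.138, -0.001, 1.567]
contact_force: [-9.1, -2.0, 5.3]
opening: 0.155
```

Emit:
carry_out(
  rows="0.15 0 -0.05 0 0;0.15 0 0 0 0;0.15 0 0 0 0",
  newtons=25,
)

```text
clock: 8.12
eef_pos: [464.2, -254.4, 59.0]
tcp_rot: [-3.14, -0.001, 1.567]
contact_force: [-5.4, 1.1, 2.6]
opening: 0.152
```

Emit:
carry_out(
  rows="0.1 0 -0.05 0 0;0.1 0 0 0 0;0.1 0 0 0 0",
  newtons=60,
)

```text
clock: 8.5
eef_pos: [464.0, -254.9, 59.3]
tcp_rot: [3.14, 0.001, 1.567]
contact_force: [0.2, 0.8, -2.2]
opening: 0.139
```

Emit:
carry_out(
  rows="0.1 0 0 -0.3 0;0.1 0 0 -0.4 0;0.1 0 0 -0.5 0;0.1 0 0 -0.5 0;0.1 0 0 -0.3 0;0.1 0 0 0 0;0.1 0 0 0 0",
)

```text
clock: 9.38
eef_pos: [463.0, -254.5, 118.9]
tcp_rot: [-3.141, -0.0, 1.567]
contact_force: [-0.3, 1.5, -2.2]
opening: 0.141
```

Run:
```python
from h import *
s=r.grab_frame('side')
a=cv2.resize(s[190:310,300:430],None,fx=5,fy=5,interpolation=cv2.INTER_CUBIC)
cv2.imwrite("pics/f1.png",a)
```

```text
(no output)
```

View pics/f1.png

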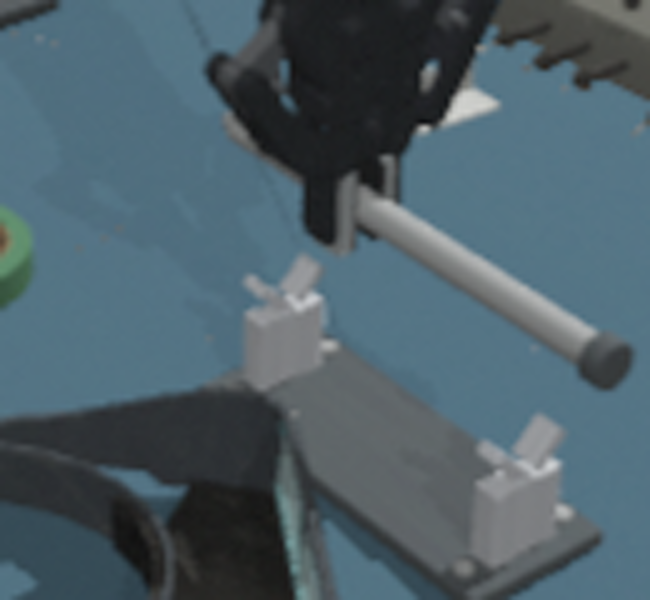

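Emit:
carry_out(
  rows="0.1 0.4 0.1 0 0;0.1 0.8 0.2 0 0;0.1 0.9 0.25 0 0;0.1 1 0.3 0 0;0.1 1 0.3 0 0;0.1 1 0.3 0 0;0.1 1 0.3 0 -0.05;0.1 1 0.3 0 -0.05;0.1 1 0.3 0 0;0.1 1 0.2 0 0;0.1 0.8 0.2 0 0;0.1 0.37 0.25 0 0",
)

```text
clock: 10.92
eef_pos: [552.7, 55.3, 118.8]
tcp_rot: [-3.141, -0.0, 1.582]
contact_force: [0.1, -0.4, -2.1]
opening: 0.14
```

Emit:
carry_out(
  rows="0.1 0 0 0.5 0;0.1 0 0 0.5 0;0.1 0 0 0.5 0;0.1 0 0 0.3 0;0.1 0 0 0.2 0;0.1 0 0 0 0;0.1 0 0 0 0",
)

```text
clock: 11.8
eef_pos: [553.3, 53.6, 59.6]
tcp_rot: [3.141, -0.0, 1.581]
contact_force: [0.5, -0.1, -1.8]
opening: 0.14
```

Run:
```python
from h import *
print(r.sense())
s=r.grab_frame('side');t=r.grab_frame('top')
cv2.imwrite("pics/g1f.png",s);cv2.imwrite("pics/g2f.png",t)
a=cv2.resize(s[140:260,240:360],None,fx=5,fy=5,interpolation=cv2.INTER_CUBIC)
b=cv2.resize(t[150:250,180:340],None,fx=5,fy=5,interpolation=cv2.INTER_CUBIC)
cv2.imwrite("pics/g1.png",a);cv2.imwrite("pics/g2.png",b)
```

```text
{'clock': 11.8, 'qpos': array([ 9.38056489e-02,  5.04892339e-01,  1.91940044e+00, -1.62947348e-05,
        7.16617488e-01,  8.38179872e-02]), 'qvel': array([-2.37213165e-04, -3.79251051e-03,  3.18774661e-04, -1.65141622e-03,
       -6.75168565e-05,  7.31679208e-04]), 'joint_efforts': array([-5.49916341e-02, -5.98309886e+01, -2.27900863e+01, -5.19906718e-02,
        1.45538599e-02, -1.63615613e-05]), 'eef_pos': array([553.27689359,  53.55644488,  59.56489264]), 'tcp_rot': array([ 3.14091177e+00, -4.64553533e-05,  1.58079629e+00]), 'contact_force': array([ 0.5206172 , -0.1299663 , -1.81630109]), 'wrist_torque': array([0.16930946, 0.02352531, 0.01102438]), 'opening': 0.13987369854589002}
```

View pics/g1.png

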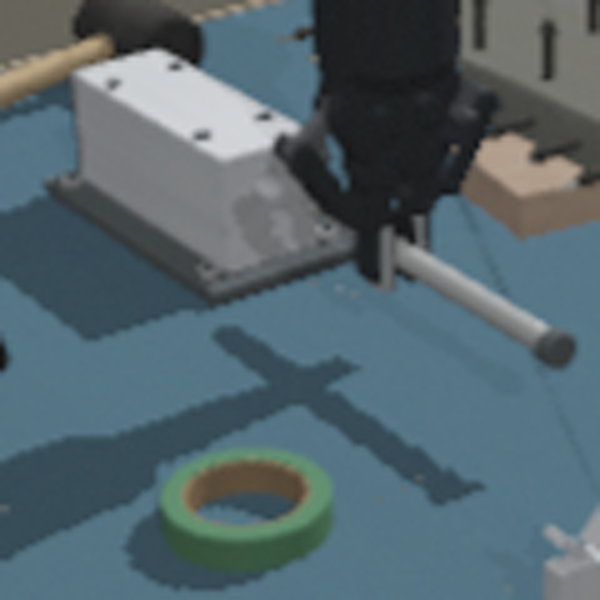

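View pics/g2.png

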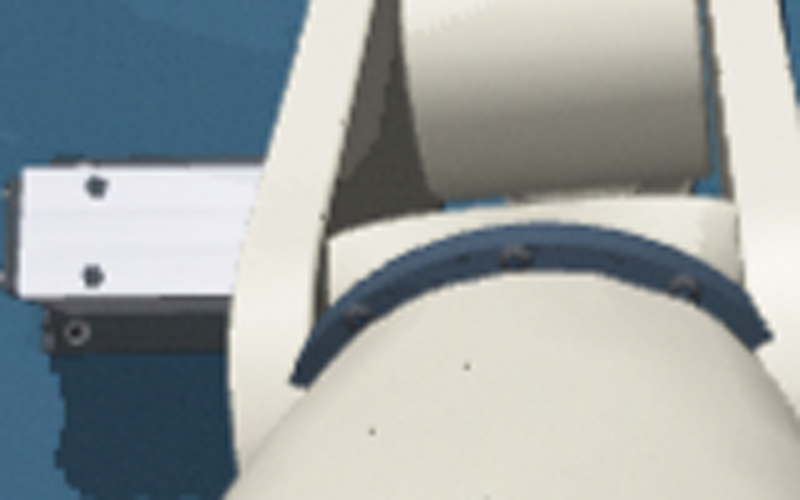

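Run:
```python
from h import *
s0=cv2.imread("pics/side0.png");s=cv2.imread("pics/g1f.png")
a=cv2.resize(s0[160:200,275:320],None,fx=14,fy=14,interpolation=cv2.INTER_CUBIC)
b=cv2.resize(s[180:220,312:362],None,fx=14,fy=14,interpolation=cv2.INTER_CUBIC)
cv2.imwrite("pics/h1.png",a);cv2.imwrite("pics/h2.png",b)
```

```text
(no output)
```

View pics/h1.png

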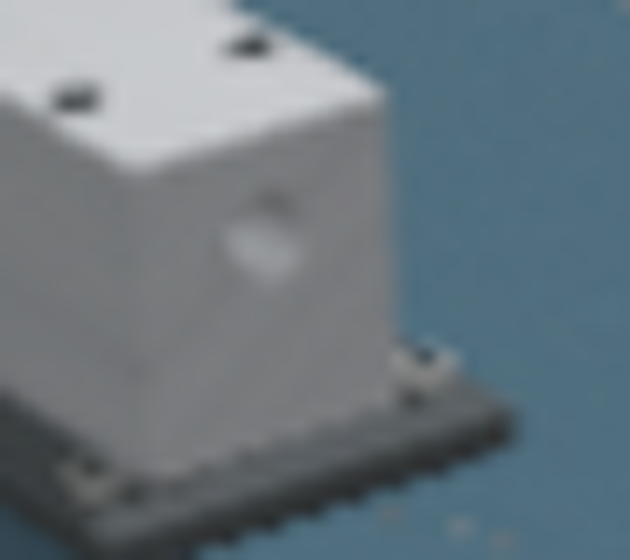

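View pics/h2.png

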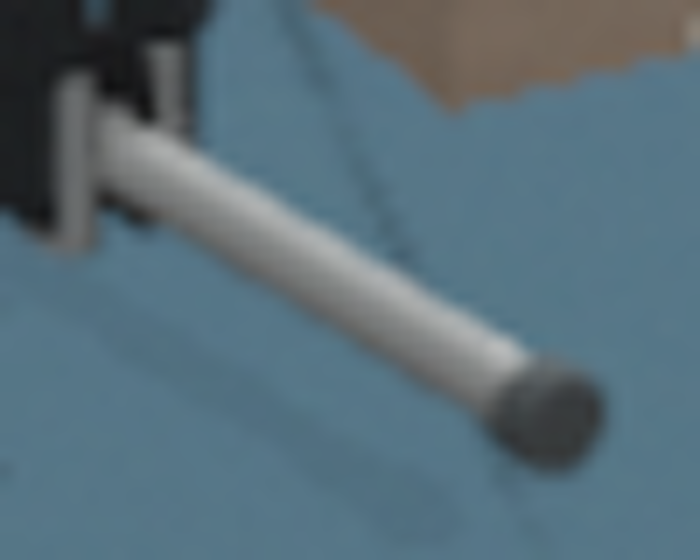

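Run:
```python
from h import *
np.set_printoptions(precision=2,suppress=True)
g=cv2.cvtColor(cv2.imread("pics/g1f.png"),cv2.COLOR_BGR2GRAY).astype(np.float32)
T=[];B=[]
for u in np.arange(327,344,.5):
    vc=187+ (u-320)/(350.8-320)*(209-189.5)+2  # rough axis
    vs=np.arange(vc-6,vc+6,.1); col=cv2.remap(g,np.full((1,len(vs)),u,np.float32),vs[None].astype(np.float32),cv2.INTER_CUBIC)[0]
    d=np.gradient(col); m=len(vs)//2
    T.append((u,vs[:m][d[:m].argmax()]));B.append((u,vs[m:][d[m:].argmin()]))
T=np.array(T);B=np.array(B)
kt=np.polyfit(*T.T,1);kb=np.polyfit(*B.T,1);print(kt,kb,np.std(T[:,1]-np.polyval(kt,T[:,0])),np.std(B[:,1]-np.polyval(kb,B[:,0])))
# model: rod axis from robot: TCP (553.3,53.6), axis z 56, yaw 1.5808; silhouettes by points of cylinder
def sil(x0,y0,z,yaw,pitch=0):
    d=np.array([np.cos(yaw),np.sin(yaw),np.tan(pitch)]);d/=np.linalg.norm(d)
    p=cal('side')[1]; out=[]
    for sgn in(1,-1):
        L=[]
        for t in np.linspace(-110,-20,10):
            c=np.array([x0,y0,z])+d*t; v=p-c; v-=d*(v@d); D=np.linalg.norm(v); v/=D; w=np.cross(d,v)
            a=np.arccos(7/D); L.append(proj('side',c+7*(np.cos(a)*v+sgn*np.sin(a)*w)))
        out.append(np.polyfit(*np.array(L).T,1))
    return out
us=[330,342]
print('meas T',np.polyval(kt,us),'B',np.polyval(kb,us))
for k in sil(553.3,53.6,56,1.5808): print('model',np.polyval(k,us))
for k in sil(552.3,53.6,56,1.5808): print('model-1x',np.polyval(k,us))
print('tail pred',proj('side',[553.3+1.4,53.6-140,56]),'meas',(350.8,209.4))
print('mouth',onz('side',293.5,176.5,56))
# mouth x where model agrees
```

```text
[ 0.6  -6.46] [  0.63 -12.03] 0.11797928644400808 0.2696049494022411
meas T [192.98 200.23] B [195.69 203.24]
model [193.09 200.08]
model [199.45 206.65]
model-1x [193.38 200.38]
model-1x [199.75 206.96]
tail pred [352.4 209.5] meas (350.8, 209.4)
mouth [545.46 164.8   56.  ]
```

Emit:
carry_out(
  rows="0.1 0 -0.25 0 0;0.1 0.4 0 0 0;0.1 0.4 0 0 0;0.1 0.1 0 0 0;0.1 0.1 0 0 0;0.1 0 0 0 0;0.1 0 0 0 0",
)

```text
clock: 12.78
eef_pos: [545.2, 83.3, 59.1]
tcp_rot: [-3.141, 0.0, 1.581]
contact_force: [0.4, -0.2, -0.7]
opening: 0.144
```

Emit:
carry_out(
  rows="0.1 0.1 0 0 0;0.1 0.1 0 0 0;0.1 0.1 0 0 0;0.1 0 0 0 0",
)

```text
clock: 13.28
eef_pos: [545.1, 92.7, 59.2]
tcp_rot: [3.142, -0.0, 1.581]
contact_force: [-0.4, -0.8, -2.4]
opening: 0.142
```

Run:
```python
from h import *
print(r.sense())
s=r.grab_frame('side')
a=cv2.resize(s[140:220,250:370],None,fx=6,fy=6,interpolation=cv2.INTER_CUBIC)
cv2.imwrite("pics/i1.png",a)
```

```text
{'clock': 13.275, 'qpos': array([1.65802628e-01, 5.02435499e-01, 1.92554916e+00, 4.61633340e-05,
       7.13536222e-01, 1.55466368e-01]), 'qvel': array([-0.00336435, -0.00186158,  0.00145186, -0.00116795, -0.00307248,
       -0.00320637]), 'joint_efforts': array([ 1.41996299e-01, -6.00134683e+01, -2.28997922e+01, -2.77332851e-02,
        1.30506905e-02,  4.68587503e-02]), 'eef_pos': array([545.09176112,  92.74571293,  59.20441103]), 'tcp_rot': array([ 3.14152642e+00, -4.09661401e-05,  1.58109769e+00]), 'contact_force': array([-0.4109811 , -0.81969943, -2.38038741]), 'wrist_torque': array([0.12274357, 0.04345008, 0.0323671 ]), 'opening': 0.1417004800286769}
```

View pics/i1.png

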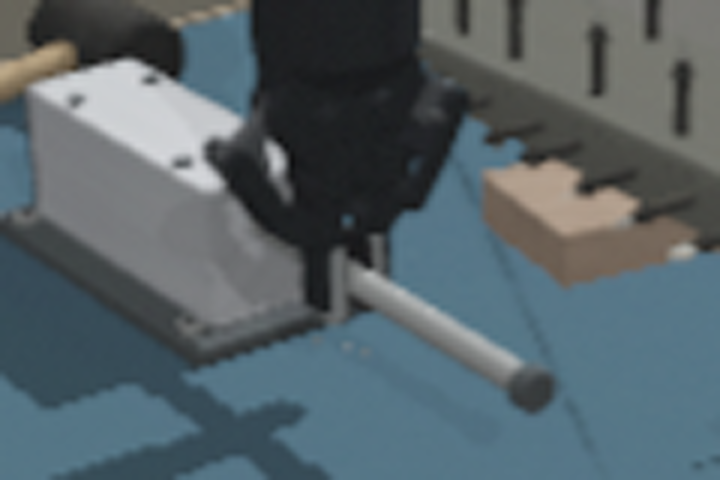

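Emit:
carry_out(
  rows="0.1 0.1 0.02 0 0;0.1 0.1 0 0 0;0.1 0.1 0 0 0;0.1 0 0 0 0",
)

```text
clock: 13.82
eef_pos: [545.6, 101.7, 59.2]
tcp_rot: [3.142, -0.0, 1.581]
contact_force: [0.3, -0.3, -1.8]
opening: 0.141
```

Emit:
carry_out(
  rows="0.1 0.1 0 0 0;0.1 0.1 0 0 0;0.1 0 0 0 0",
)

```text
clock: 14.2
eef_pos: [545.6, 107.7, 59.2]
tcp_rot: [3.142, -0.0, 1.581]
contact_force: [0.2, -0.7, -2.6]
opening: 0.138
```

Emit:
carry_out(
  rows="0.1 0.12 0 0 0;0.1 0.12 0 0 0;0.1 0.12 0 0 0;0.1 0 0 0 0",
)

```text
clock: 14.7
eef_pos: [545.4, 118.6, 59.2]
tcp_rot: [3.142, -0.0, 1.581]
contact_force: [-0.5, -0.4, -2.4]
opening: 0.142
```

Emit:
carry_out(
  rows="0.1 0.12 0 0 0;0.1 0.12 0 0 0;0.1 0.12 0 0 0;0.1 0.12 0 0 0;0.1 0.12 0 0 0;0.1 0.12 0 0 0;0.1 0 0 0 0;0.1 0 0 0 0",
)

```text
clock: 15.7
eef_pos: [545.1, 139.9, 59.1]
tcp_rot: [-3.141, 0.0, 1.581]
contact_force: [0.0, 0.5, -2.6]
opening: 0.14
```

Run:
```python
from h import *
print(r.sense())
s=r.grab_frame('side')
a=cv2.resize(s[140:220,250:370],None,fx=6,fy=6,interpolation=cv2.INTER_CUBIC)
cv2.imwrite("pics/j1.png",a)
```

```text
{'clock': 15.7, 'qpos': array([ 2.48513369e-01,  5.13575520e-01,  1.90367467e+00, -5.49657249e-05,
        7.24460808e-01,  2.38426050e-01]), 'qvel': array([-0.00134831, -0.00018402,  0.00051857,  0.00185932, -0.00069373,
        0.0011236 ]), 'joint_efforts': array([ 1.40859671e-01, -6.11273146e+01, -2.32717323e+01, -4.24049352e-02,
        1.50950515e-02,  4.15450646e-03]), 'eef_pos': array([545.14259964, 139.87030985,  59.1480382 ]), 'tcp_rot': array([-3.14148626e+00,  6.33426851e-05,  1.58092481e+00]), 'contact_force': array([ 0.03090503,  0.47138126, -2.58524516]), 'wrist_torque': array([ 0.08443502, -0.02588567,  0.01768896]), 'opening': 0.14035584782401478}
```

View pics/j1.png

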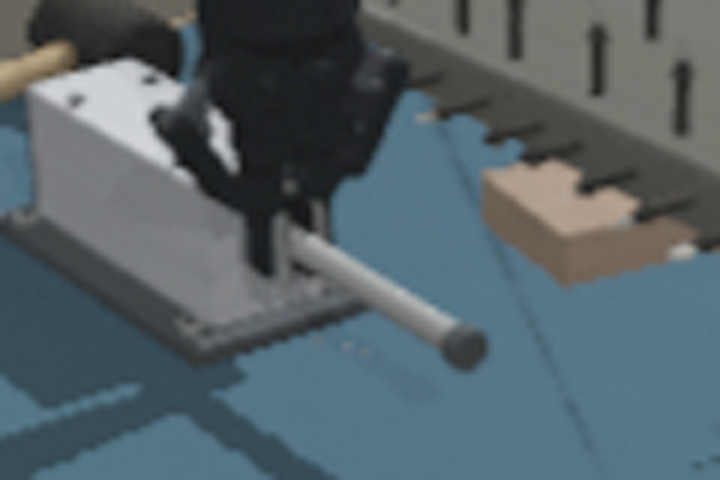

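Run:
```python
from h import *
for y in(-4,0,4): print(y,proj('side',[546.5,y,56]))
for y in(-4,0,4): print('vertex center shift',y,crop(466,350,6,(250,140)))
s=cv2.imread("pics/side0.png")
# how does the same convention read at rest?
for y in(-399,-395,-391): print(y,proj('side',[464,y,56]))
print(crop(663,520,3.5,(230,140)))
```

```text
-4 [329.40362812 198.10109405]
0 [328.4709833  197.53254015]
4 [327.54311781 196.9668998 ]
vertex center shift -4 (327.25, 197.91666666666666)
vertex center shift 0 (327.25, 197.91666666666666)
vertex center shift 4 (327.25, 197.91666666666666)
-399 [422.74765584 290.43118778]
-395 [421.09488935 289.29534951]
-391 [419.45404988 288.1677079 ]
(419.07142857142856, 288.2142857142857)
```

Emit:
carry_out(
  rows="0.1 -0.07 0 0 0;0.1 0 0 0 0;0.25 0 0 0 0;0.4 0 0 0 0;0.45 0 0 0 0;0.45 0 0 0 0;0.45 0 0 -0.5 0;0.45 0 0 -1 0;0.45 0 0 -0.5 0;0.45 0 0 0 0",
)

```text
clock: 17.0
eef_pos: [546.1, 138.0, 120.7]
tcp_rot: [3.139, -0.001, 1.581]
contact_force: [0.1, -0.4, -0.8]
opening: 0.449
```

Emit:
carry_out(
  rows="0.45 -0.6 0 0 0;0.45 -1 0 0 0;0.45 -1 0 0 0;0.45 -1 0 0 0;0.45 0 0 0 0;0.45 0 0 0 0",
)

```text
clock: 17.75
eef_pos: [545.8, 29.4, 118.5]
tcp_rot: [-3.14, -0.0, 1.58]
contact_force: [-0.1, 0.4, -0.4]
opening: 0.452
```

Run:
```python
from h import *
print(r.sense())
s=r.grab_frame('side')
a=cv2.resize(s[140:220,250:370],None,fx=6,fy=6,interpolation=cv2.INTER_CUBIC)
cv2.imwrite("pics/k1.png",a)
cv2.imwrite("pics/k2.png",r.grab_frame('top'))
```

```text
{'clock': 17.75, 'qpos': array([5.10160460e-02, 4.02540381e-01, 1.91131580e+00, 1.93004672e-04,
       8.29026092e-01, 4.18142850e-02]), 'qvel': array([ 0.01875715, -0.00359239, -0.00566583,  0.00010454,  0.00160162,
        0.00216622]), 'joint_efforts': array([-9.40016918e-01, -5.56729603e+01, -2.58002633e+01, -5.54269238e-02,
        1.28051435e-02, -3.68066342e-02]), 'eef_pos': array([545.7792116 ,  29.41532633, 118.49594038]), 'tcp_rot': array([-3.14029821e+00, -8.80953973e-05,  1.57986755e+00]), 'contact_force': array([-0.05949958,  0.38178452, -0.43735165]), 'wrist_torque': array([0.0111134 , 0.00060673, 0.01858698]), 'opening': 0.4521162553780965}
```

View pics/k1.png

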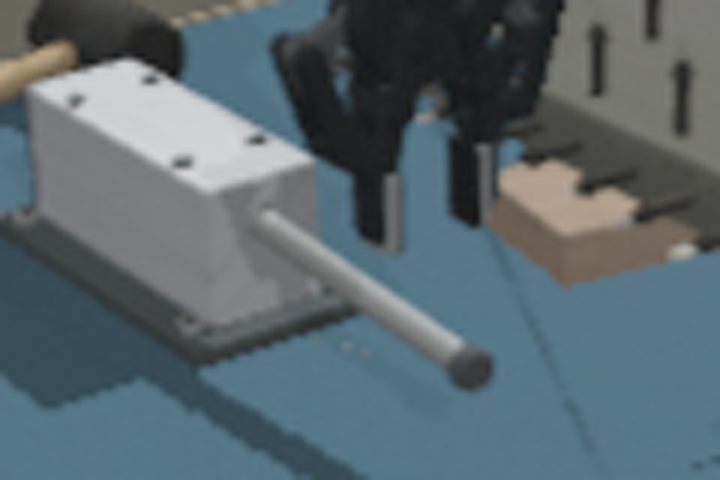

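View pics/k2.png

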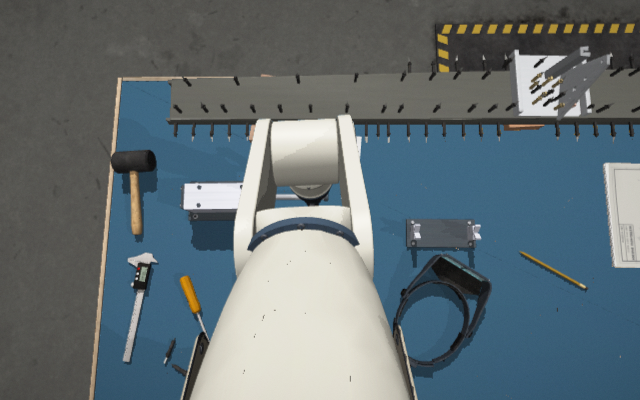

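Emit:
carry_out(
  rows="0.45 0 0 0.6 0;0.45 0 0 0.6 0;0.45 0 0 0.5 0;0.45 0 0 0.3 0;0.45 0 0 0.12 0;0.3 0 0 0 0;0.22 0 0 0 0;0.18 0 0 0 0;0.16 0 0 0 0;0.16 0 0 0 0",
  newtons=20,
)

```text
clock: 19.1
eef_pos: [546.5, 29.8, 55.8]
tcp_rot: [3.141, -0.0, 1.581]
contact_force: [1.3, 0.3, 0.6]
opening: 0.161
```

Run:
```python
from h import *
print(r.sense())
s=r.grab_frame('side')
a=cv2.resize(s[140:220,250:370],None,fx=6,fy=6,interpolation=cv2.INTER_CUBIC)
cv2.imwrite("pics/l1.png",a)
```

```text
{'clock': 19.1, 'qpos': array([5.17401688e-02, 5.01692021e-01, 1.93929460e+00, 1.58174968e-05,
       7.00030080e-01, 4.17392091e-02]), 'qvel': array([ 1.19454372e-03,  2.62773503e-03,  8.40518362e-04,  2.32388250e-03,
       -4.12108656e-04, -2.26870101e-05]), 'joint_efforts': array([ 3.12056753e-02, -5.80573618e+01, -2.14052904e+01, -3.08019156e-02,
        1.48995803e-01, -3.37713305e-02]), 'eef_pos': array([546.52477162,  29.80782661,  55.81086748]), 'tcp_rot': array([ 3.14101763e+00, -3.42212024e-05,  1.58078520e+00]), 'contact_force': array([1.29993807, 0.34911637, 0.55534951]), 'wrist_torque': array([ 0.00417519, -0.0814568 , -0.07829183]), 'opening': 0.16118751306889975}
```

View pics/l1.png

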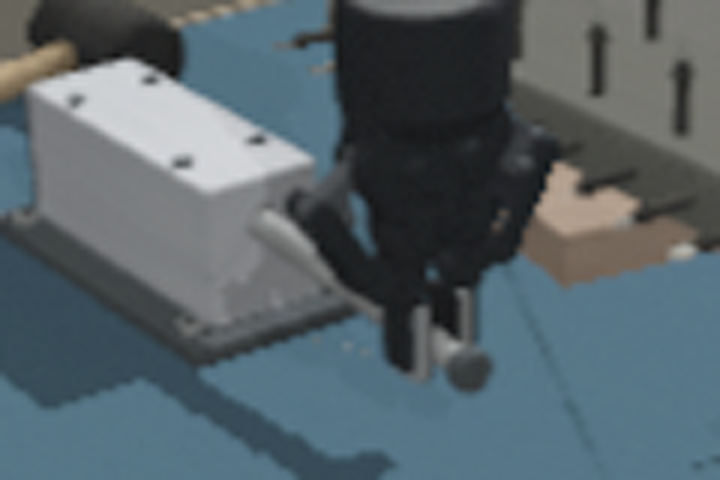

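Emit:
carry_out(
  rows="0.1 0 0 -0.05 0;0.1 0 0 -0.05 0;0.1 0 0 0 0",
)

```text
clock: 19.52
eef_pos: [546.2, 29.8, 58.6]
tcp_rot: [-3.141, 0.0, 1.581]
contact_force: [0.5, -0.5, -2.5]
opening: 0.155
```

Emit:
carry_out(
  rows="0.1 0 0 -0.04 0;0.1 0 0 0 0",
)

```text
clock: 19.77
eef_pos: [546.1, 29.8, 59.7]
tcp_rot: [-3.141, 0.0, 1.581]
contact_force: [0.1, -0.3, -2.8]
opening: 0.151
```

Run:
```python
from h import *
s=r.grab_frame('side')
a=cv2.resize(s[140:220,250:370],None,fx=6,fy=6,interpolation=cv2.INTER_CUBIC)
cv2.imwrite("pics/m1.png",a)
```

```text
(no output)
```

View pics/m1.png

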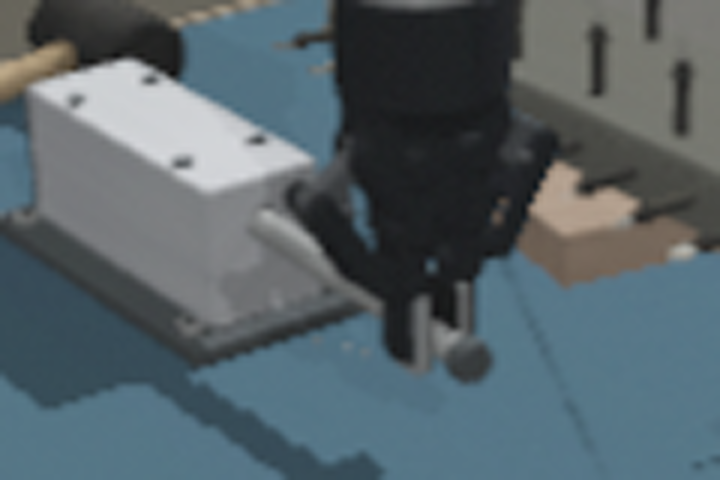

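Emit:
carry_out(
  rows="0.1 0 0 -0.05 0;0.1 0 0 -0.02 0;0.1 0 0 0 0",
)

```text
clock: 20.2
eef_pos: [546.4, 29.8, 62.0]
tcp_rot: [3.141, 0.0, 1.581]
contact_force: [-0.7, 0.5, -2.2]
opening: 0.154
```

Emit:
carry_out(
  rows="0.1 0 0 0 0;0.1 0.1 0 0 0;0.1 0.1 0 0 0;0.1 0.1 0 0 0;0.1 0.1 0 0 0;0.1 0 0 0 0",
  newtons=40,
)

```text
clock: 20.95
eef_pos: [546.2, 42.1, 61.9]
tcp_rot: [3.142, -0.0, 1.581]
contact_force: [-0.3, -0.1, -2.1]
opening: 0.144
```

Emit:
carry_out(
  rows="0.1 0.12 0 0 0;0.1 0.12 0 0 0;0.1 0.12 0 0 0;0.1 0 0 0 0",
)

```text
clock: 21.45
eef_pos: [546.1, 52.9, 61.9]
tcp_rot: [3.142, -0.0, 1.581]
contact_force: [0.8, 0.5, -3.0]
opening: 0.147
```

Emit:
carry_out(
  rows="0.1 0.12 0 0 0;0.1 0.12 0 0 0;0.1 0.12 0 0 0;0.1 0 0 0 0",
)

```text
clock: 21.95
eef_pos: [546.0, 63.7, 61.9]
tcp_rot: [3.142, -0.0, 1.581]
contact_force: [0.7, 2.1, -1.9]
opening: 0.146
```

Emit:
carry_out(
  rows="0.1 0.05 0 0 0;0.1 0.05 0 0 0;0.1 0.05 0 0 0;0.1 0 0 0 0",
)

```text
clock: 22.45
eef_pos: [546.0, 68.0, 61.9]
tcp_rot: [3.141, -0.0, 1.581]
contact_force: [0.0, 0.5, -2.6]
opening: 0.142
```

Emit:
carry_out(
  rows="0.1 0.05 0 0 0;0.1 0.05 0 0 0;0.1 0 0 0 0",
)

```text
clock: 22.82
eef_pos: [546.0, 71.0, 61.9]
tcp_rot: [3.141, -0.0, 1.581]
contact_force: [0.1, 0.7, -1.8]
opening: 0.144
```

Emit:
carry_out(
  rows="0.1 0.05 0 0 0;0.1 0.05 0 0 0;0.1 0 0 0 0",
)

```text
clock: 23.2
eef_pos: [546.0, 74.0, 61.9]
tcp_rot: [3.141, -0.0, 1.581]
contact_force: [1.6, -1.5, -1.2]
opening: 0.141
```

Emit:
carry_out(
  rows="0.1 0.05 0 0 0;0.1 0.05 0 0 0;0.1 0 0 0 0",
)

```text
clock: 23.58
eef_pos: [545.9, 77.0, 62.0]
tcp_rot: [3.141, -0.0, 1.581]
contact_force: [0.8, -2.0, -1.6]
opening: 0.147
```

Emit:
carry_out(
  rows="0.1 0.05 0 0 0;0.1 0.05 0 0 0;0.1 0 0 0 0",
)

```text
clock: 23.95
eef_pos: [545.9, 79.9, 61.9]
tcp_rot: [3.141, 0.0, 1.581]
contact_force: [1.0, -3.6, 0.0]
opening: 0.15
```

Emit:
carry_out(
  rows="0.1 0.05 0 0 0;0.1 0.05 0 0 0;0.1 0 0 0 0",
)

```text
clock: 24.32
eef_pos: [545.9, 82.7, 62.0]
tcp_rot: [3.141, 0.0, 1.581]
contact_force: [1.6, -5.4, 0.5]
opening: 0.143
```

Emit:
carry_out(
  rows="0.1 0 0.01 -0.03 0;0.1 0 0 0 0;0.1 0 0 0 0",
)

```text
clock: 24.7
eef_pos: [545.8, 83.2, 62.6]
tcp_rot: [-3.141, -0.0, 1.581]
contact_force: [0.0, 0.1, -2.7]
opening: 0.146
```

Run:
```python
from h import *
s=r.grab_frame('side')
for i in range(6):
    r.grab_frame('side'); q=r.sense(); print(q['eef_pos'].round(2),q['contact_force'].round(1),q['wrist_torque'].round(2))
a=cv2.resize(s[140:220,250:370],None,fx=6,fy=6,interpolation=cv2.INTER_CUBIC)
cv2.imwrite("pics/n1.png",a)
```

```text
[545.84  83.09  62.66] [-0.1  0.3 -2.8] [-0.2   0.06  0.05]
[545.89  83.07  62.68] [ 0.   0.8 -2.7] [-0.21  0.03  0.05]
[545.89  83.02  62.69] [ 0.3  0.4 -2.9] [-0.16  0.02  0.01]
[545.89  82.99  62.71] [-0.4  0.1 -3. ] [-0.19 -0.02  0.03]
[545.92  82.95  62.7 ] [-0.1 -0.1 -2.6] [-0.16  0.02  0.05]
[545.94  82.92  62.71] [ 0.2  1.  -2.9] [-0.16  0.03  0.01]
```

View pics/n1.png

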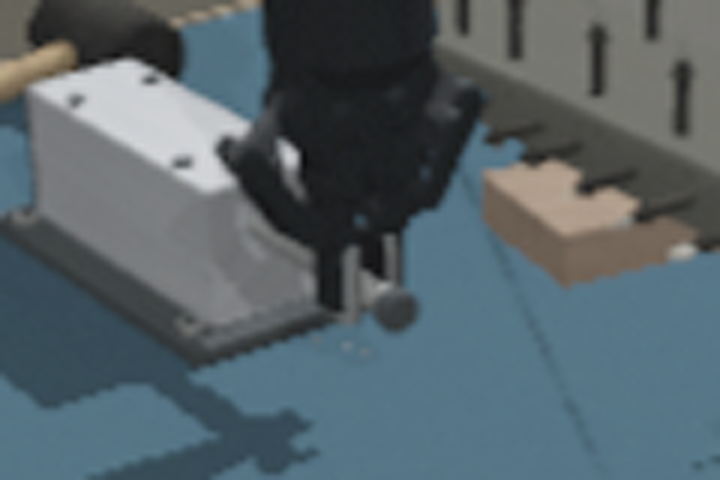

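Emit:
carry_out(
  rows="0.1 0.05 0 0 0;0.1 0.05 0 0 0;0.1 0 0 0 0;0.1 0 0 0 0",
)

```text
clock: 25.55
eef_pos: [546.1, 86.0, 62.8]
tcp_rot: [3.142, -0.0, 1.581]
contact_force: [0.5, 0.5, -2.8]
opening: 0.143
```

Emit:
carry_out(
  rows="0.1 0.05 0 0 0;0.1 0.05 0 0 0;0.1 0 0 0 0;0.1 0 0 0 0",
)

```text
clock: 26.05
eef_pos: [546.0, 89.0, 62.8]
tcp_rot: [3.142, -0.0, 1.581]
contact_force: [-0.1, 0.4, -2.6]
opening: 0.146
```

Emit:
carry_out(
  rows="0.1 0.05 0 0 0;0.1 0.05 0 0 0;0.1 0 0 0 0;0.1 0 0 0 0",
)

```text
clock: 26.55
eef_pos: [546.0, 92.0, 62.8]
tcp_rot: [3.141, -0.0, 1.581]
contact_force: [-0.6, 0.2, -2.0]
opening: 0.147
```

Emit:
carry_out(
  rows="0.1 0.05 0 0 0;0.1 0.05 0 0 0;0.1 0 0 0 0;0.1 0 0 0 0",
)

```text
clock: 27.05
eef_pos: [546.0, 95.0, 62.8]
tcp_rot: [3.141, -0.0, 1.581]
contact_force: [-0.1, 1.3, -2.2]
opening: 0.142
```

Emit:
carry_out(
  rows="0.1 0.05 0 0 0;0.1 0.05 0 0 0;0.1 0 0 0 0;0.1 0 0 0 0",
)

```text
clock: 27.55
eef_pos: [546.0, 98.0, 62.8]
tcp_rot: [3.141, -0.0, 1.581]
contact_force: [0.9, -0.8, -1.6]
opening: 0.143
```

Emit:
carry_out(
  rows="0.1 0.05 0 0 0;0.1 0.05 0 0 0;0.1 0 0 0 0;0.1 0 0 0 0",
)

```text
clock: 28.05
eef_pos: [546.0, 101.0, 62.8]
tcp_rot: [3.141, -0.0, 1.581]
contact_force: [0.1, -2.0, -1.8]
opening: 0.147
```

Emit:
carry_out(
  rows="0.1 0.05 0 -0.01 0;0.1 0.05 0 0 0;0.1 0 0 0 0;0.1 0 0 0 0",
)

```text
clock: 28.55
eef_pos: [545.9, 104.1, 63.1]
tcp_rot: [3.142, -0.0, 1.581]
contact_force: [0.3, 0.1, -2.5]
opening: 0.145
```

Emit:
carry_out(
  rows="0.1 0.05 0 0 0;0.1 0.05 0 0 0;0.1 0 0 0 0;0.1 0 0 0 0",
)

```text
clock: 29.05
eef_pos: [545.8, 107.0, 63.1]
tcp_rot: [3.142, -0.0, 1.581]
contact_force: [0.4, -0.8, -1.9]
opening: 0.148
```

Emit:
carry_out(
  rows="0.1 0.05 0 0 0;0.1 0.03 0 0 0;0.1 0 0 0 0;0.1 0 0 0 0",
)

```text
clock: 29.55
eef_pos: [545.8, 109.3, 63.1]
tcp_rot: [3.142, -0.0, 1.581]
contact_force: [0.3, -2.6, -0.6]
opening: 0.145
```

Emit:
carry_out(
  rows="0.1 0.04 0 -0.02 0;0.1 0.03 0 0 0;0.1 0 0 0 0;0.1 0 0 0 0",
)

```text
clock: 30.05
eef_pos: [545.6, 111.5, 63.6]
tcp_rot: [-3.141, -0.0, 1.581]
contact_force: [-0.1, 0.4, -3.8]
opening: 0.146
```

Run:
```python
from h import *
s=r.grab_frame('side')
cv2.imwrite("pics/o1f.png",s)
a=cv2.resize(s[140:220,250:350],None,fx=7,fy=7,interpolation=cv2.INTER_CUBIC)
cv2.imwrite("pics/o1.png",a)
for y in range(68,96,4): 
  p=proj('side',[545.5,y,56]); print(y,p,(p-[249.5,139.5])*7)
```

```text
68 [313.00803726 188.39703592] [444.55626079 342.27925143]
72 [312.1565026  187.87721332] [438.59551823 338.64049326]
76 [311.30914104 187.3599382 ] [432.66398728 335.01956743]
80 [310.46592196 186.84519188] [426.76145374 331.41634318]
84 [309.62681507 186.33295586] [420.88770549 327.83069102]
88 [308.79179035 185.82321182] [415.04253246 324.26248271]
92 [307.96081809 185.31594161] [409.22572665 320.71159128]
```

View pics/o1.png

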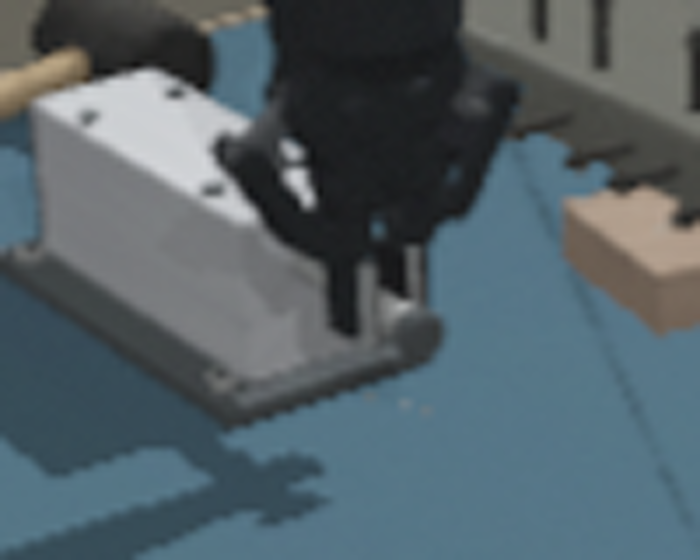

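Emit:
carry_out(
  rows="0.1 0.03 0 0 0;0.1 0.03 0 0 0;0.1 0 0 0 0;0.1 0 0 0 0",
)

```text
clock: 30.6
eef_pos: [545.6, 112.5, 63.6]
tcp_rot: [-3.141, 0.001, 1.581]
contact_force: [-0.4, -6.7, -2.5]
opening: 0.142
```

Emit:
carry_out(
  rows="0.1 0.03 0 0 0;0.1 0.03 0 0 0;0.1 0 0 0 0;0.1 0 0 0 0",
)

```text
clock: 31.1
eef_pos: [545.5, 114.0, 63.6]
tcp_rot: [-3.141, 0.001, 1.581]
contact_force: [1.4, -7.7, -2.0]
opening: 0.146
```

Emit:
carry_out(
  rows="0.1 0.03 0 0 0;0.1 0.03 0 0 0;0.1 0.02 0 0 0;0.1 0 0 0 0;0.1 0 0 0 0",
)

```text
clock: 31.72
eef_pos: [545.5, 116.0, 63.5]
tcp_rot: [-3.141, 0.002, 1.581]
contact_force: [0.7, -9.1, -2.4]
opening: 0.14
```

Emit:
carry_out(
  rows="0.1 0.03 0 0 0;0.1 0 0 0 0;0.1 0 0 0 0;0.1 0 0 0 0",
)

```text
clock: 32.22
eef_pos: [545.5, 116.8, 63.6]
tcp_rot: [-3.141, 0.002, 1.581]
contact_force: [0.3, -11.7, -2.1]
opening: 0.147
```

Run:
```python
from h import *
for i in range(8):
    r.grab_frame('side'); q=r.sense(); print(q['eef_pos'].round(2),q['contact_force'].round(1),q['wrist_torque'].round(2))
```

```text
[545.52 116.79  63.55] [  1.1 -11.4  -2.7] [-2.03 -0.06 -0.03]
[545.55 116.8   63.57] [  1.2 -10.7  -1.2] [-2.08 -0.08 -0.08]
[545.53 116.79  63.56] [  1.1 -10.4  -1.9] [-2.04 -0.09 -0.05]
[545.55 116.79  63.58] [  1.4 -11.3  -2.4] [-2.03 -0.17  0.01]
[545.57 116.8   63.59] [  0.  -11.   -1.8] [-2.06 -0.08  0.02]
[545.53 116.82  63.57] [  1.2 -11.2  -1.3] [-2.05 -0.16  0.01]
[545.56 116.8   63.58] [  0.4 -10.7  -1.2] [-2.07 -0.11  0.04]
[545.52 116.8   63.55] [  0.6 -10.4  -2.2] [-2.07 -0.13 -0.01]
```

Emit:
carry_out(
  rows="0.1 0 0 0 0;0.1 0 0 0 0;0.1 0 0 0 0;0.1 0 0 0 0;0.1 0 0 0 0;0.1 0 0 0 0;0.1 0 0 0 0",
)

```text
clock: 33.5
eef_pos: [545.5, 116.8, 63.6]
tcp_rot: [-3.141, 0.002, 1.581]
contact_force: [1.0, -10.4, -2.9]
opening: 0.145
```

Emit:
carry_out(
  rows="0.3 0 0 0 0;0.45 0 0 0 0;0.45 0 0 0 0;0.45 0 0 0 0;0.45 0 0 -0.3 0;0.45 0 0 -0.6 0;0.45 0 0 -1 0;0.45 0 0 -1 0;0.45 0 0 -1 0;0.45 0 0 -0.5 0",
)

```text
clock: 34.75
eef_pos: [546.6, 118.5, 198.5]
tcp_rot: [3.138, -0.001, 1.581]
contact_force: [1.2, -0.9, -1.2]
opening: 0.453
```

Emit:
carry_out(
  rows="0.45 -1 0 -0.5 0;0.45 -1 0 -0.5 0;0.45 -1 0 0 0;0.45 -1 0 0 0;0.45 -1 0 0 0;0.45 -1 0 0 0;0.45 -1 0 0 0;0.45 -1 0 0 0;0.45 -1 0 0 0;0.45 -1 0 0 0;0.45 0 0 0 0;0.45 0 0 0 0",
)

```text
clock: 36.25
eef_pos: [548.4, -181.3, 225.6]
tcp_rot: [-3.141, -0.0, 1.58]
contact_force: [-0.2, -0.0, 0.2]
opening: 0.448
```

Run:
```python
from h import *
print(r.sense()['clock'],r.sense()['contact_force'])
s=r.grab_frame('side');t=r.grab_frame('top')
cv2.imwrite("pics/p1.png",cv2.resize(s[140:300,220:420],None,fx=3.5,fy=3.5,interpolation=cv2.INTER_CUBIC))
cv2.imwrite("pics/p2.png",t)
```

```text
36.25 [-0.22284417 -0.01644576  0.21296546]
```

View pics/p1.png

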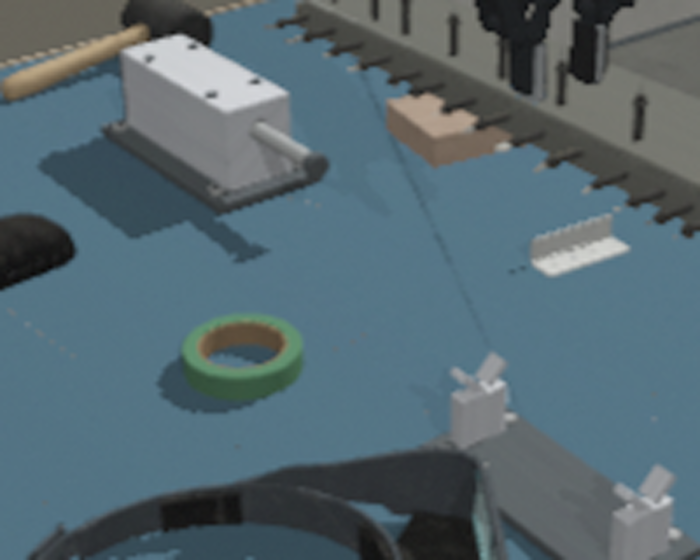

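View pics/p2.png

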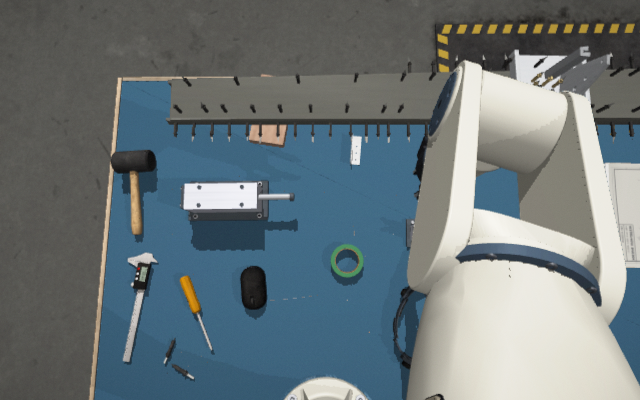

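Run:
```python
from h import *
print(onz('top',293.5,197.5,55))
r.grab_frame('side'); print(r.sense()['clock'], np.abs(r.sense()['qvel']).max())
r.sign_off()
```

```text
[544.96533248  79.37336608  55.        ]
36.4 0.0029702334997784674
the job is handed in; nothing more can be done
```

The rod is in the bore, pressed home against the buffer and released. I handed the job in at 36.4 s of the 64 s allowed.

- **Starting it in:** I gripped the rod in its front half, lifted it from the rest and started it about 55–57 mm into the bore. I then let go; the tail drooped about 6 mm, as expected.
- **Sliding it on:** I took hold again near the collar, lifted it level and slid it in slowly. Side friction built up during the slide, to about 5 N at most, and each time a lift of about 1 mm or less cleared it.
- **Pressing home:** The buffer made contact at roughly 135–137 mm depth. I pressed about 5 mm further and held a measured 10.4–11.7 N for over a second, then let go. About 0.5–1 N of that is probably bore friction.

**Last checks:**
- The rod stands in the bore with its tail at about y = 79 mm, consistent with it having sprung back off the buffer.
- The tape roll and the angle clip show at the same pixels as at the start.
- The gripper is open and well clear, with wrist forces near zero.

**Disagreement:** the camera readings differed from the arm's own position by about 2 mm sideways and up to 4–5 mm along the rod. The depths above are therefore only good to a few millimetres.

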